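# Load a terrine press and tighten its torque-limiting knob until it clicks

### The job

Put the terrine under pressure: slide the steel mould by its black handle fully home against the press's end stop, gently and without ramming the stop, then screw the press knob down clockwise until its slip clutch clicks, so the lid is held down at the set pressure. Turn it without leaning on it, stop at the first click - certainly within three, as grinding on wears the clutch - and let go without loosening it. Leave the cup, timer and tape beside the press alone.

Things in the scene. Friction and masses are not known exactly. Their poses are not given: they have to be found in the camera images.
- press: terrine press, bolted down: steel tray 285 x 156 mm (top 12 mm above the worktop), two guide rails 14 mm high, 80 mm apart, two posts and an aluminium bridge (36 mm along x, 150 along y, from 128 to 152 mm above the worktop). Origin on the worktop under the spindle axis; +x is the way the mould slides in, from the open flared front to the end stop; z up
- end_stop: steel stop plate with a rubber strip at the far end of the tray, 70 mm wide, 34 mm high. Origin at the middle of its lower edge on the face that the mould meets, 75 mm beyond the spindle axis along the press x
- foot: round steel press foot, 32 mm across, under the bridge on the end of the spindle; it goes down 15 mm per clockwise turn of the spindle (2.39 mm per rad) without turning. Origin at the centre of its underside
- lid: steel lid of the mould, 147 x 73 mm, standing 7 mm proud of the mould's rim on stiff inner springs (about 40 N per mm). Origin at the centre of the plate's underside; a round boss 38 mm across in its middle, whose top is 9 mm above this origin, is what the foot presses on
- mould_center (a point): centre, half-way up, of the steel terrine mould, 150 long (x) x 76 wide (y) x 56 mm high, about 0.85 kg with its lid, loose on the tray between the rails with 2 mm play each side; x points to the end stop. Fully home, its far end (75 mm beyond this centre) touches the stop and this centre is under the spindle axis
- mould_handle (a point): centre of the mould's black plastic handle, a level bar 50 mm long (x) x 18 mm wide (y) x 24 mm high sticking out of the mould's front end, 115 mm before the mould's centre and 10 mm higher; pinch it across y from above. Same axes as the mould
- knob_grip (a point): grip point of the black knob on top of the spindle: an upright wing 54 mm long (this point's x) x 18 mm thick (y) x 38 mm high on a round skirt 50 mm across. The point is on the spindle axis, 16 mm below the wing's top, 22 mm above the skirt. Clockwise from above screws the foot down, and the knob sinks with it; the spindle turns stiffly (0.22 N m). Red line on the skirt at +x
- knob_mark (a point): the red line on the rim of the knob's skirt, 25 mm out from the spindle axis along the knob's x and 32 mm below the grip point; same axes as the knob
- collar_mark (a point): in the aluminium index collar on the spindle, 54 mm across, just under the knob; its red line (this point's +x) lies under the knob's red line until the clutch slips. Clutch: 15 clicks a turn; at about 0.4 N m the knob slips and clicks over: past half a click its torque drops sharply (by half or more), then builds again; each click carries it 0.42 rad clockwise past the collar
- dessert_cup: paper cup of custard, 58 mm across, 46 mm high, beside the press; origin at the centre of its underside
- timer: white wind-up kitchen timer, 68 mm across, 56 mm high, beside the press; origin at the centre of its underside
- tape: roll of masking tape lying flat, 82 mm across, 24 mm high, right of the press; origin at the centre of its underside

How it is judged (in metres and radians):
On the way, in this order (a step that is already met when the one before it is completed fails the run):
1. the mould is home against the end stop (within 1.5 mm) (x of mould_center in the frame of press above -0.0015 m), for 0.2 s.
2. the clutch has clicked and the foot presses the lid at the set pressure (over 45 N) (x of mould_center in the frame of press above -0.0015 m and contact force between foot and lid above 45 N and y of knob_mark in the frame of collar_mark below -0.0057 m), for 0.1 s.
At the end, for the whole second after the job is handed in: the mould is home (within 1.5 mm of the end stop) and at rest; the knob has clicked past the collar at least once (its mark over 5.7 mm, 0.23 rad, clockwise past the collar's) and at most three times (1.42 rad); the foot still presses the lid with over 45 N (set pressure: about 75 N) (all of step 2 and angle between the x axis of knob_grip and the x axis of collar_mark, either way round below 1.42 rad and linear speed of lid below 0.01 m/s); the robot touches nothing.
It fails at once if the end stop is rammed (over 30 N) (contact force between end_stop and anything else above 30 N).
It fails at once if the clutch is ground on past three clicks (angle between the x axis of knob_grip and the x axis of collar_mark, either way round above 1.42 rad).
It fails at once if the terrine is crushed by leaning on the knob (foot on lid over 120 N) (contact force between foot and lid above 120 N).
It fails at once if the cup, the timer or the tape is moved more than 20 mm (distance of any of dessert_cup, timer, tape from where it was at the start of the episode above 0.02 m).
It also fails if it takes over 67 s, if anything falls off the work surface, if the arm or the gripper's body presses on something with over 40 N, if the wrist force passes 120 N, or if a joint passes its speed limit or range.

### The arm

A 6-joint arm with a two-finger parallel gripper is mounted at the origin on a cart in front of the work surface, level with it; the furniture and walls round the work are solid. World frame = base frame: x ahead of the robot, y to its left, z up, the work surface at z = 0. Lengths are in mm, angles in degrees, forces in N, time in s.
With the tool pointing down it reaches from about 350 to 850 mm from the base axis. Payload 8.1 kg.
Tool frame: the origin (TCP) lies midway between the tips of the shut fingers; the grasp point (between the pads) lies 19 mm behind it (r.grasp_offset is the distance from the TCP to the grasp point, in mm); z points along the fingers, x is the direction in which the jaws open and shut, and the axes are right-handed (so a half turn about z gives the same grasp; the last joint's range is limited). The gripper opens to 85 mm and grips with 20 to 120 N. Pads are 22 mm wide; open, the fingers measure 114 mm over their backs; the gripper's body (76 mm by 85 mm) begins 54 mm behind the grasp point. The pads swing forward as they close: fully open they stand 13 mm farther back than shut.
Start: joints at [71.138, 7.471, 85.268, -0, 87.261, -4.893], TCP at [144.813, 582.267, 231.292] pointing down, gripper open.
Joint ranges: [-169.43, 169.43], [-51.17, 129.36], [1.28, 143.12], [-76.62, 256.62], [0, 156.53], [-152.29, 152.29]. Speed limits (degrees/s): [136.94, 136.94, 159.86, 180, 180, 180].

### API

Orientations are given as [roll, pitch, yaw] about the fixed x, y, z axes, in that order (R = Rz(yaw) Ry(pitch) Rx(roll)).
In Python, from bench import r, optics, hand_in gives the robot as it stands.
- The arm moves only by the shell command python3 -m pendant 'ROWS' [FORCE]. ROWS is JSON, a list of rows, each a list of 5 numbers: the opening, from 0 (shut) to 1 (fully open), then the shift along the tool's x, y, z in mm, then the turn about the tool's z in degrees. A call has 1 to 10 rows; each row shifts and turns the commanded pose from where the row before left it, along the tool's axes as they then stand; what a row does not reach is not made up. A row lasts 1/10 s, in which the tool goes at most 50 mm and 8.59 degrees, less where a joint would pass 70% of its speed; a pose out of reach is approached as far as the arm can. A call with a gripper value outside its range is refused whole. The fingers move at their own pace and stop on an object; FORCE is the grip in N (left out, the last holds). Time passes only in rows, so rows that do not move let the fingers close. It gives the time, the measured TCP pose, the force and the opening at its end, in the units of the state.
- r.sense(): the state, without advancing time (a new reading comes with each control period).
- optics.snapshot(name): name is "side" or "top"; returns (picture, depth): 384x512x3 uint8, blue, green, red; 384x512 float32, mm along the optical axis (not along the pixel's ray), 0 where there is no reading.
- optics.camera_params(name): a dict with "camera_matrix" (3x3 intrinsics, pixels), "eye" and "orientation" of the camera in the world. Camera axes: x right, y down, z forward; pixel columns grow to the right and rows downward; lengths in mm; the calibration is good to about 2 mm. A picture is of the moment at which its call begins. camera_params takes no time and is no camera call.
- hand_in(): hands the job in, once; it reports no verdict.
Trained networks look in the newest picture that a camera, given by its name, has taken for a name from the list of things; names that differ only in an ending like _2 or _b are one class to them, and where a whole thing is asked for, a point or a joint stands for the part that bears it (a point fixed in the world has none). Each returns a list of dicts, best first, with "score" (0 to 1); they miss things now and then, are a little off and sometimes report something else, mostly with a low value. They report only what shows in the picture. A call takes as long as a camera call.
- optics.search_frame(camera, query): "at" ([x, y, z] in mm, in world coordinates, good to about 4 mm: the middle of the surface that is visible of it).
The state is a dict: "time": time; "joint_pos": joint angles; "qd": joint speeds; "joint_efforts": joint torques, N m; "tool_pos": TCP position; "tcp_rot": TCP orientation; "ft_force": force on the tool from outside, world axes, zero at the start; "wrist_torque": the same for the moment, N m; "finger_gap": finger opening in mm.
Only numpy, scipy, OpenCV 4.12 (cv2) and the standard library are available. Lean on these libraries where they do the work, as an engineer would, in place of code of your own. Each camera call takes 0.05 s, during which the arm holds its last target. There are 200 camera calls.

## Working session

There is one attempt and no reset: what is moved stays moved. The work goes in short steps, Python scripts to look and compute and a shell command to move; the robot and the scene stay as the last step left them, time stands still between calls to the robot, and variables do not carry over. Pictures are saved under pics/ and viewed, about 8 in all and at most 12, crops included, and the job is handed in when it is done.

```bash
mkdir -p pics
cat > h.py <<'E'
import numpy as np, cv2
from bench import r, optics, hand_in
from scipy.spatial.transform import Rotation as R
def st():
    s=r.sense(); print({k:np.round(s[k],2).tolist() for k in ('time','tool_pos','tcp_rot','ft_force','wrist_torque','finger_gap','joint_pos')}); return s
E
python3 - <<'E'
from h import *
st(); print(r.grasp_offset)
for c in("side","top"):
    p,d=optics.snapshot(c); cv2.imwrite(f"pics/{c}0.png",p); np.save(f"pics/{c}0.npy",d)
    q=optics.camera_params(c); print(c,q)
    for n in("press","end_stop","mould_handle","mould_center","lid","knob_grip","knob_mark","collar_mark","dessert_cup","timer","tape"):
        print(n,[(np.round(x["at"]).tolist(),round(x["score"],2)) for x in optics.search_frame(c,n)[:2]])
E
```

```text
{'time': 0.0, 'tool_pos': [144.66, 581.72, 230.24], 'tcp_rot': [-179.99, 0.11, 76.03], 'ft_force': [-0.07, -0.63, 0.06], 'wrist_torque': [-0.05, -0.0, -0.0], 'finger_gap': 84.83, 'joint_pos': [71.14, 7.52, 85.33, 0.0, 87.26, -4.89]}
18.700000000000003
side {'camera_matrix': array([[351.60562573,   0.        , 250.81493582],
       [  0.        , 351.60562573, 196.90911299],
       [  0.        ,   0.        ,   1.        ]]), 'eye': array([  347.55341233, -1075.84405568,   486.36324164]), 'orientation': array([-113.79926742,   -0.34035607,  -12.61446491])}
press [([568.0, -357.0, 21.0], 0.97), ([498.0, -332.0, 79.0], 0.63)]
end_stop [([652.0, -334.0, 43.0], 0.76)]
mould_handle [([488.0, -346.0, 64.0], 0.83)]
mould_center [([488.0, -344.0, 68.0], 0.56)]
lid [([499.0, -331.0, 79.0], 0.61)]
knob_grip [([576.0, -329.0, 205.0], 0.95)]
knob_mark [([575.0, -331.0, 202.0], 0.98)]
collar_mark [([571.0, -336.0, 196.0], 0.67), ([574.0, -332.0, 205.0], 0.48)]
dessert_cup [([495.0, -122.0, 36.0], 0.73), ([572.0, -331.0, 199.0], 0.39)]
timer [([608.0, -98.0, 26.0], 0.5)]
tape [([399.0, -590.0, 24.
[... 162 characters left out ...]
      ,   1.        ]]), 'eye': array([ 408.21345148, -289.62881478, 1194.35693236]), 'orientation': array([-172.87603902,   -1.17312103,  -88.96220359])}
press [([557.0, -316.0, 10.0], 0.78), ([573.0, -317.0, 196.0], 0.6)]
end_stop [([505.0, -106.0, 41.0], 0.25)]
mould_handle [([487.0, -312.0, 79.0], 0.88)]
mould_center [([401.0, -577.0, 22.0], 0.44)]
lid [([503.0, -315.0, 78.0], 0.9)]
knob_grip [([574.0, -315.0, 202.0], 0.67)]
knob_mark [([574.0, -315.0, 203.0], 0.75), ([490.0, -309.0, 77.0], 0.28)]
collar_mark [([574.0, -319.0, 190.0], 0.57), ([558.0, -318.0, 10.0], 0.57)]
dessert_cup [([507.0, -109.0, 38.0], 0.62)]
timer [([632.0, -93.0, 44.0], 0.73)]
tape [([398.0, -575.0, 23.0], 0.67)]
```

```bash
python3 -c "
import cv2,numpy as np
a=cv2.imread('pics/side0.png');b=cv2.imread('pics/top0.png');print(a.shape)
cv2.imwrite('pics/both.png',cv2.resize(np.vstack([a,b]),None,fx=.78,fy=.78))"
```

```text
(384, 512, 3)
```

View pics/top0.png

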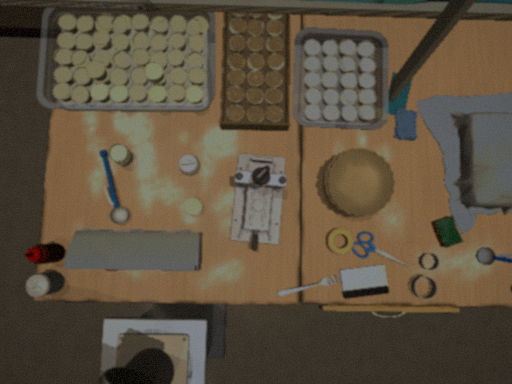

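View pics/side0.png

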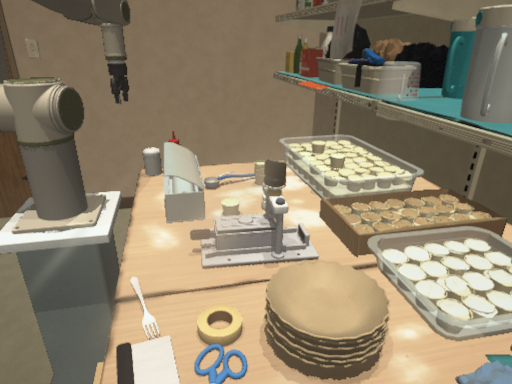

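```bash
cat >> h.py <<'E'
def cloud(c,d):
    q=optics.camera_params(c);K=q["camera_matrix"]
    v,u=np.mgrid[:d.shape[0],:d.shape[1]]
    P=np.stack([(u-K[0,2])/K[0,0]*d,(v-K[1,2])/K[1,1]*d,d],-1)
    return P@R.from_euler('xyz',q["orientation"],degrees=True).as_matrix().T+q["eye"]
E
python3 - <<'E'
from h import *
W={}
for c in("top","side"):
    d=np.load(f"pics/{c}0.npy");P=cloud(c,d);p=cv2.imread(f"pics/{c}0.png")
    m=(d>0)&(abs(P[...,0]-540)<190)&(abs(P[...,1]+325)<110)
    for nm,lo,hi in(("tray",6,18),("mould",58,90),("bridge",135,162),("knob",188,225)):
        k=m&(P[...,2]>lo)&(P[...,2]<hi); q=P[k]
        if len(q)<6: print(c,nm,len(q));continue
        rc=cv2.minAreaRect(q[:,:2].astype(np.float32))
        print(c,nm,len(q),"mean",q.mean(0).round(1),"rect",np.round(rc[0],1),np.round(rc[1],1),round(rc[2],1), "z",np.percentile(q[:,2],[5,50,95]).round(1))
a=cv2.imread("pics/top0.png")[140:260,210:310]; b=cv2.imread("pics/side0.png")[150:280,180:340]
a=cv2.resize(a,None,fx=4,fy=4,interpolation=cv2.INTER_CUBIC)[:520];b=cv2.resize(b,(400,325),interpolation=cv2.INTER_CUBIC)
o=np.zeros((480,800,3),np.uint8);o[:480,:400]=a;o[:325,400:]=b
cv2.imwrite("pics/crop.png",cv2.convertScaleAbs(o,alpha=1.3))
E
```

```text
top tray 1876 mean [ 524.5 -311.7   11.4] rect [ 535.2 -337.5] [204.4 284.4] 86.0 z [ 7.7 11.4 15.3]
top mould 1226 mean [ 493.4 -311.    76.9] rect [ 472.9 -305.7] [125.1 197.7] 85.5 z [62.6 78.4 83.5]
top bridge 418 mean [ 577.1 -316.1  151. ] rect [ 579.3 -316.6] [149.8  36.9] 86.0 z [143.2 150.6 160.2]
top knob 158 mean [ 575.8 -317.4  195.5] rect [ 579.2 -317. ] [47.9 47. ] 1.0 z [189.6 193.2 219. ]
side tray 1743 mean [ 530.1 -356.3   12.1] rect [ 533.9 -315.9] [158.4 284.1] 86.2 z [ 8.5 12.1 16.3]
side mould 1462 mean [ 499.9 -329.4   74.6] rect [ 476.2 -319.4] [136.2 214.1] 88.7 z [60.1 78.4 84.1]
side bridge 394 mean [ 568.8 -353.7  149.6] rect [ 575.8 -321.3] [148.5  35.4] 86.3 z [137.4 150.8 159.4]
side knob 361 mean [ 573.  -327.4  205.4] rect [ 571.9 -328.1] [32.6 52.5] 66.4 z [189.9 204.7 223.1]
```

View pics/crop.png

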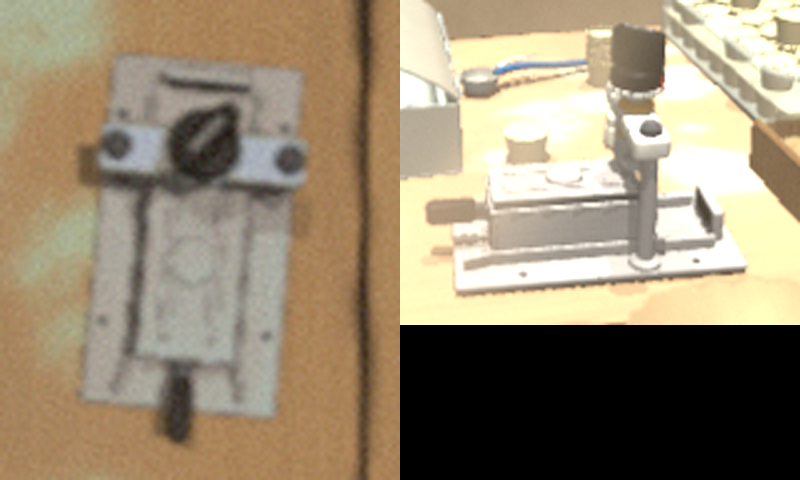

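```bash
cat >> h.py <<'E'
def ray(c,u,v,z):
    q=optics.camera_params(c);K=q["camera_matrix"]
    w=R.from_euler('xyz',q["orientation"],degrees=True).as_matrix()@np.array([(u-K[0,2])/K[0,0],(v-K[1,2])/K[1,1],1.])
    return q["eye"]+w*(z-q["eye"][2])/w[2]
def to(x,y,z,yaw=None):
    s=r.sense();M=R.from_euler('xyz',s["tcp_rot"],degrees=True)
    M=R.from_euler('xyz',[180,0,s["tcp_rot"][2]],degrees=True)
    d=M.inv().apply(np.array([x,y,z])-s["tool_pos"]); t=None if yaw is None else (s["tcp_rot"][2]-yaw+180)%360-180
    print("shift tool",d.round(1),"turn",t)
E
python3 - <<'E'
from h import *
a=cv2.imread("pics/top0.png"); g=cv2.cvtColor(a,cv2.COLOR_BGR2GRAY).astype(int)
m=np.zeros_like(g,bool);m[230:255,245:265]=g[230:255,245:265]<75
v,u=np.nonzero(m);print("handle px",len(u),u.mean(),v.mean(),u.min(),u.max(),v.min(),v.max(), ray("top",u.mean(),v.mean(),62).round(1),ray("top",u.mean(),v.mean(),50).round(1))
print("boss",ray("top",257.5,205.5,81).round(1))
print("stop",ray("top",210+206/4,140+82/4,46).round(1))
b=cv2.imread("pics/side0.png")
# side handle: crop scale 2.5
print("handle side top-mid",ray("side",180+450/2.5,150+203/2.5,62).round(1))
for c in("top","side"):
    d=np.load(f"pics/{c}0.npy");P=cloud(c,d).reshape(-1,3)
    k=(abs(P[:,0]-578)<45)&(abs(P[:,1]+320)<45)&(P[:,2]>(208 if c=="top" else 214)); q=P[k]
    w,V=np.linalg.eigh(np.cov(q[:,:2].T)); print(c,"wing",len(q),q.mean(0).round(1),np.sqrt(w).round(1),np.degrees(np.arctan2(V[1,1],V[0,1])).round(1),np.percentile(q[:,2],[50,90,98]).round(1))
    k=(abs(P[:,0]-430)<20)&(abs(P[:,1]+310)<25)&(P[:,2]>50)&(P[:,2]<70); print(c,"hpts",k.sum(),np.percentile(P[k],[5,50,95],axis=0).round(1).tolist())
to(480,200,230)
E
```

```text
handle px 140 253.87142857142857 240.77142857142857 249 258 230 250 [ 399.2 -303.7   62. ] [ 399.1 -303.9   50. ]
boss [ 505.5 -312.5   81. ]
stop [ 652.1 -323.3   46. ]
handle side top-mid [ 777.3 -396.4   62. ]
top wing 140 [ 577.5 -316.7  228.9] [ 5.1 15.4] 137.0 [230.1 232.8 234.4]
top hpts 57 [[410.6, -325.4, 53.9], [425.9, -306.5, 61.0], [434.6, -291.3, 68.0]]
side wing 196 [ 574.6 -324.4  224.5] [ 3.3 15.6] 138.4 [224.7 232.1 232.8]
side hpts 60 [[411.0, -330.6, 52.6], [425.1, -313.1, 60.2], [431.9, -293.5, 67.9]]
shift tool [-290.1  417.6    1.3] turn None
```

```bash
python3 -m pendant '[[0.6,-29,41.8,0,0],[0.6,-29,41.8,0,0],[0.6,-29,41.8,0,0],[0.6,-29,41.8,0,0],[0.6,-29,41.8,0,0],[0.6,-29,41.8,0,0],[0.6,-29,41.8,0,0],[0.6,-29,41.8,0,0],[0.6,-29,41.8,0,0],[0.6,-29,41.8,0,0]]' 25; python3 -c "
from h import *
st();to(395,-304,180)"
```

```text
time: 2.2
tool_pos: [475.8, 204.7, 231.6]
tcp_rot: [180.0, -0.0, 76.0]
ft_force: [1.0, 0.9, 0.9]
finger_gap: 51.1
{'time': 2.2, 'tool_pos': [475.8, 204.75, 231.65], 'tcp_rot': [179.96, -0.03, 76.03], 'ft_force': [1.02, 0.94, 0.87], 'wrist_torque': [0.01, -0.03, 0.0], 'finger_gap': 51.06, 'joint_pos': [17.6, -5.37, 98.23, 0.01, 87.09, -58.42]}
shift tool [-513.2   44.4   51.6] turn None
```

```bash
python3 -m pendant '[[0.6,-47,4,4,0],[0.6,-47,4,4,0],[0.6,-47,4,4,0],[0.6,-47,4,4,0],[0.6,-47,4,4,0],[0.6,-47,4,4,0],[0.6,-47,4,4,0],[0.6,-47,4,4,0],[0.6,-47,4,4,0],[0.6,-47,4,4,0]]'; python3 -m pendant '[[0.6,-43,4,10,0],[0.6,0,0,0,8.5],[0.6,0,0,0,8.5],[0.6,0,0,0,8.5],[0.6,0,0,0,8.5],[0.6,0,0,0,8.5],[0.6,0,0,0,8.5],[0.6,0,0,0,8.5],[0.6,0,0,0,8.5],[0.6,0,0,0,8.5]]'
python3 -m pendant '[[0.6,0,0,0,8.5],[0.6,0,0,0,8.5],[0.6,0,0,0,8.5],[0.6,0,0,0,8.5],[0.6,0,0,0,8.5],[0.6,0,0,0,8.5],[0.6,0,0,0,8.5],[0.6,0,0,0,8.5],[0.6,0,0,0,8.5],[0.6,0,0,0,8.5]]'; python3 -c "
from h import *
st();to(395,-304.5,100,-94)"
```

```text
time: 3.2
tool_pos: [399.4, -261.2, 191.5]
tcp_rot: [179.9, 0.0, 76.0]
ft_force: [1.0, 0.2, 0.5]
finger_gap: 51.3
time: 4.2
tool_pos: [393.6, -302.0, 181.4]
tcp_rot: [180.0, -0.0, -0.8]
ft_force: [0.5, -0.0, 0.2]
finger_gap: 51.2
time: 5.2
tool_pos: [393.6, -301.9, 181.4]
tcp_rot: [-180.0, -0.0, -85.8]
ft_force: [-0.4, -0.7, -0.2]
finger_gap: 51.4
{'time': 5.2, 'tool_pos': [393.56, -301.95, 181.38], 'tcp_rot': [-179.99, -0.01, -85.82], 'ft_force': [-0.43, -0.68, -0.25], 'wrist_torque': [-0.0, 0.01, -0.02], 'finger_gap': 51.39, 'joint_pos': [-43.42, -7.17, 105.18, 0.0, 81.98, 42.4]}
shift tool [ 2.6 -1.2 81.4] turn 8.182319629882926
```

```bash
python3 -m pendant '[[0.6,2.5,-1,0,0],[0.6,0,0,0,8.2],[0.6,0,0,35,0],[0.6,0,0,35,0],[0.6,0,0,11,0],[0.6,0,0,0,0]]'
python3 - <<'E'
from h import *
st()
p,d=optics.snapshot("side"); q,_=optics.snapshot("top")
o=np.zeros((480,800,3),np.uint8);o[:,:400]=cv2.resize(q[140:260,210:310],(400,480),interpolation=cv2.INTER_CUBIC)
o[:390,400:]=cv2.resize(p[150:280,175:308],(400,390),interpolation=cv2.INTER_CUBIC)
cv2.imwrite("pics/c2.png",cv2.convertScaleAbs(o,alpha=1.4))
E
```

```text
time: 5.8
tool_pos: [393.5, -303.3, 98.4]
tcp_rot: [179.8, 0.2, -93.5]
ft_force: [-0.1, -0.2, -0.1]
finger_gap: 50.9
{'time': 5.8, 'tool_pos': [393.52, -303.26, 98.44], 'tcp_rot': [179.81, 0.16, -93.52], 'ft_force': [-0.1, -0.17, -0.13], 'wrist_torque': [0.04, -0.05, -0.01], 'finger_gap': 50.86, 'joint_pos': [-43.53, -2.2, 109.53, 0.0, 72.91, 49.99]}
```

View pics/c2.png

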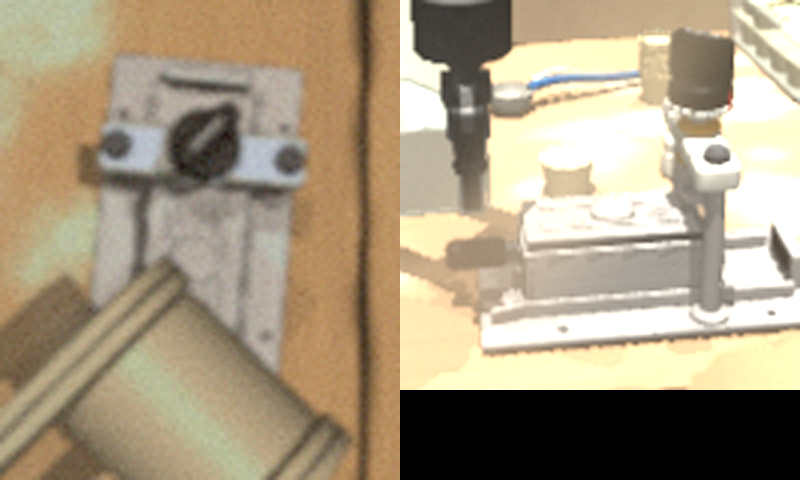

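```bash
python3 -m pendant '[[0.6,0.5,0,25,0],[0.6,0.5,0,25,0],[0.6,0,0,13,0],[0.6,0,0,0,0],[0.1,0,0,0,0],[0.1,0,0,0,0],[0.1,0,0,0,0],[0.1,0,0,0,0],[0.1,0,0,0,0],[0.1,0,0,0,0]]' 25; python3 -c "
from h import *
st()"
```

```text
time: 6.9
tool_pos: [395.7, -306.3, 39.1]
tcp_rot: [-179.9, -0.1, -93.7]
ft_force: [-0.8, 1.1, 7.5]
finger_gap: 17.7
{'time': 6.9, 'tool_pos': [395.7, -306.27, 39.13], 'tcp_rot': [-179.87, -0.1, -93.67], 'ft_force': [-0.78, 1.08, 7.52], 'wrist_torque': [0.23, 0.19, -0.02], 'finger_gap': 17.67, 'joint_pos': [-43.62, 2.66, 111.52, 0.0, 65.66, 50.05]}
```

```bash
python3 -m pendant '[[0.1,0,-2,-3,0],[0.1,0,-5,0,0],[0.1,0,-6,0,0],[0.1,0,-6,0,0],[0.1,0,-6,0,0],[0.1,0,-6,0,0],[0.1,0,-6,0,0],[0.1,0,-6,0,0],[0.1,0,-4,0,0],[0.1,0,0,0,0]]' 40; python3 -c "
from h import *
st()"
```

```text
time: 7.9
tool_pos: [442.5, -308.4, 40.4]
tcp_rot: [-179.9, -0.0, -93.6]
ft_force: [1.8, -0.7, -4.7]
finger_gap: 16.9
{'time': 7.9, 'tool_pos': [442.51, -308.4, 40.37], 'tcp_rot': [-179.94, -0.01, -93.65], 'ft_force': [1.81, -0.65, -4.72], 'wrist_torque': [-0.04, 0.11, -0.0], 'finger_gap': 16.92, 'joint_pos': [-40.34, 8.44, 105.17, 0.03, 66.34, 53.3]}
```

```bash
python3 -m pendant '[[0.1,0,-3,1,0],[0.1,0,-3,0.5,0],[0.1,0,-2,0,0],[0.1,0,-2,0,0],[0.1,0,-2,0,0],[0.1,0,-1,0,0],[0.1,0,-1,0,0],[0.1,0,0,0,0]]'
python3 - <<'E'
from h import *
st()
for c in("side","top"):
    p,d=optics.snapshot(c);cv2.imwrite(f"pics/{c}3.png",p);np.save(f"pics/{c}3.npy",d)
    for n in("lid","end_stop"):print(c,n,[(np.round(x["at"],1).tolist(),round(x["score"],2)) for x in optics.search_frame(c,n)[:1]])
p=cv2.imread("pics/side3.png")[180:270,185:325]
cv2.imwrite("pics/c3.png",cv2.convertScaleAbs(cv2.resize(p,(784,504),interpolation=cv2.INTER_CUBIC),alpha=1.1))
E
```

```text
time: 8.7
tool_pos: [455.3, -309.6, 39.2]
tcp_rot: [180.0, -0.0, -93.7]
ft_force: [-4.7, 0.6, 0.7]
finger_gap: 16.8
{'time': 8.7, 'tool_pos': [455.35, -309.56, 39.2], 'tcp_rot': [179.98, -0.02, -93.68], 'ft_force': [-4.69, 0.63, 0.72], 'wrist_torque': [-0.02, 0.62, -0.02], 'finger_gap': 16.76, 'joint_pos': [-39.53, 10.21, 103.31, -0.03, 66.48, 54.17]}
side lid [([548.1, -334.6, 76.5], 0.92)]
side end_stop [([655.5, -348.0, 42.8], 0.57)]
top lid [([622.4, -332.5, 76.5], 0.51)]
top end_stop []
```

View pics/c3.png

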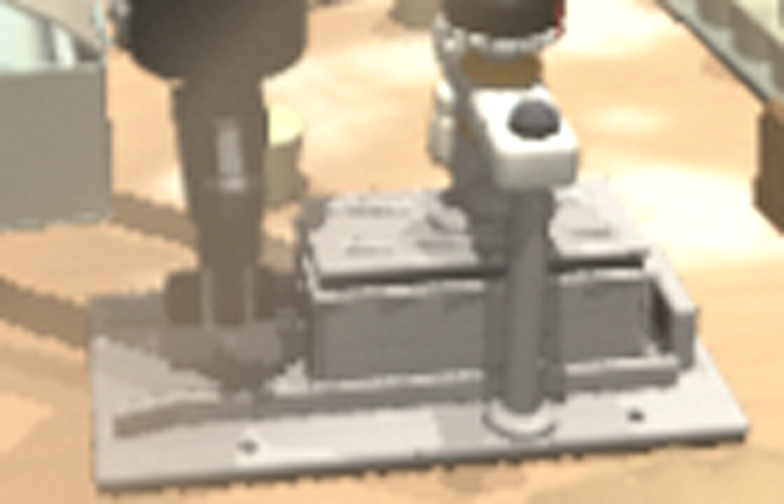

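```bash
for i in 1; do python3 -m pendant '[[0.1,0,-1,0,0],[0.1,0,-1,0,0],[0.1,0,-1,0,0],[0.1,0,-1,0,0]]'; done
```

```text
time: 9.4
tool_pos: [459.1, -309.8, 39.2]
tcp_rot: [180.0, -0.0, -93.7]
ft_force: [-6.1, -0.2, 2.3]
finger_gap: 17.5
```

```bash
python3 -m pendant '[[0.1,0,-1,0,0],[0.1,0,-1,0,0],[0.1,0,-1,0,0]]'
```

```text
time: 9.7
tool_pos: [462.1, -310.0, 39.2]
tcp_rot: [180.0, -0.0, -93.7]
ft_force: [-7.0, 0.2, 1.5]
finger_gap: 17.1
```

Still sliding with light friction; go on in small steps.

```bash
python3 -m pendant '[[0.1,0,-1,0,0],[0.1,0,-1,0,0]]'
```

```text
time: 9.9
tool_pos: [464.1, -310.2, 39.2]
tcp_rot: [180.0, -0.0, -93.7]
ft_force: [-6.5, -0.0, 3.0]
finger_gap: 17.1
```

```bash
python3 -m pendant '[[0.1,0,-1,0,0],[0.1,0,-1,0,0]]'
```

```text
time: 10.1
tool_pos: [466.1, -310.3, 39.2]
tcp_rot: [180.0, -0.0, -93.7]
ft_force: [-7.2, 0.1, 2.5]
finger_gap: 17.0
```

```bash
python3 -m pendant '[[0.1,0,-1,0,0],[0.1,0,-1,0,0]]'
```

```text
time: 10.3
tool_pos: [467.2, -310.4, 39.2]
tcp_rot: [179.8, -0.0, -93.7]
ft_force: [-15.9, 0.6, 9.5]
finger_gap: 17.5
```

Run:
```python
from h import *
p,d=optics.snapshot("side")
cv2.imwrite("pics/c4.png",cv2.convertScaleAbs(cv2.resize(p[195:265,225:325],(800,560),interpolation=cv2.INTER_CUBIC),alpha=1.1))
```

```text
(no output)
```

View pics/c4.png

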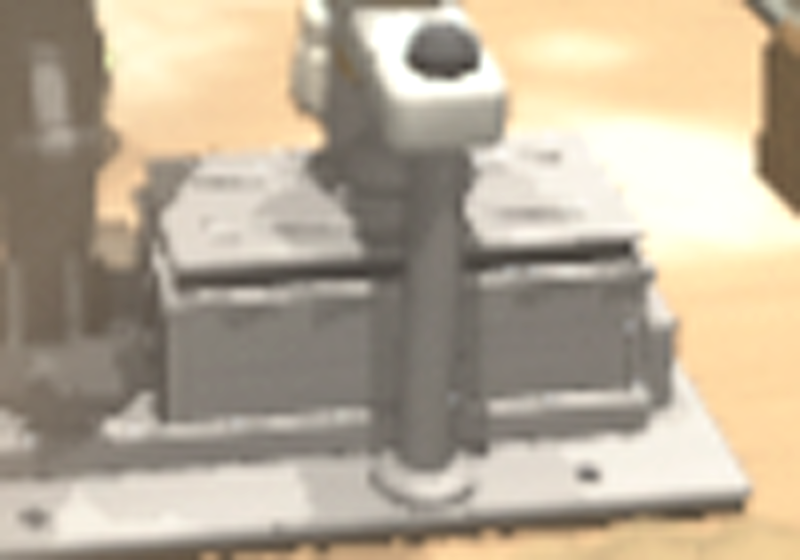

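```bash
python3 -m pendant '[[0.1,0,-0.3,0,0],[0.1,0,0,0,0],[0.1,0,0,0,0],[0.1,0,0.6,0,0],[0.5,0,0,0,0],[0.5,0,0,0,0],[0.5,0,0,0,0],[0.5,0,0,0,0]]' 25; python3 -m pendant '[[0.5,0,0,-20,0],[0.5,0,0,-40,0],[0.5,0,0,-45,0],[0.5,0,0,-45,0],[0.5,0,0,-45,0],[0.5,0,0,-25,0],[0.5,0,0,0,0]]';python3 - <<'E'
from h import *
st()
p,d=optics.snapshot("side");q,_=optics.snapshot("top");np.save("pics/side5.npy",d)
cv2.imwrite("pics/c5.png",cv2.convertScaleAbs(np.hstack([cv2.resize(p[150:265,215:325],(480,500),interpolation=cv2.INTER_CUBIC),cv2.resize(q[140:240,230:294],(320,500),interpolation=cv2.INTER_CUBIC)]),alpha=1.1))
E
```

```text
time: 11.15
tool_pos: [468.7, -310.2, 39.2]
tcp_rot: [-179.9, -0.0, -93.7]
ft_force: [-0.5, -0.0, 0.1]
finger_gap: 42.6
time: 11.85
tool_pos: [470.4, -311.6, 264.9]
tcp_rot: [-179.5, -0.3, -93.7]
ft_force: [0.2, -0.2, -0.2]
finger_gap: 42.7
{'time': 11.85, 'tool_pos': [470.4, -311.6, 264.86], 'tcp_rot': [-179.55, -0.31, -93.66], 'ft_force': [0.17, -0.2, -0.22], 'wrist_torque': [0.0, -0.01, -0.0], 'finger_gap': 42.69, 'joint_pos': [-38.73, 0.71, 88.87, 0.01, 89.87, 54.92]}
```

View pics/c5.png

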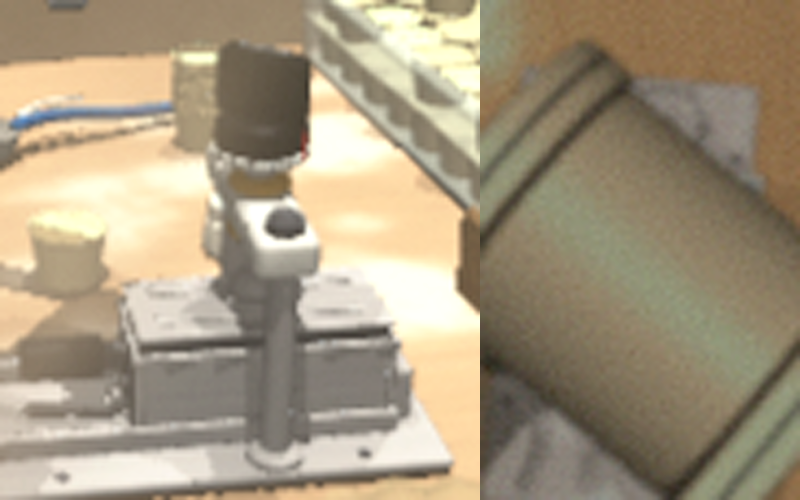

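```bash
python3 -m pendant '[[0.6,0,0,0,-8.5],[0.6,0,0,0,-8.5],[0.6,0,0,0,-8.5],[0.6,0,0,0,-8.5],[0.6,0,0,0,-8.5],[0.6,0,0,0,-8.5],[0.6,0,0,0,-8.5],[0.6,0,0,0,-8.5],[0.6,0,0,0,-8.5]]' 60;python3 -m pendant '[[0.6,0,0,0,-8.5],[0.6,0,0,0,-8.5],[0.6,0,0,0,-8.5],[0.6,0,0,0,-8.5],[0.6,0,0,0,-8.5],[0.6,0,0,0,-8.5],[0.6,0,0,0,-8.5],[0.6,0,0,0,-4.5],[0.6,0,0,0,0]]' 60;python3 - <<'E'
from h import *
st();to(577.5,-318,260,47)
E
```

```text
time: 12.85
tool_pos: [467.4, -309.4, 256.2]
tcp_rot: [-179.9, 0.2, -16.8]
ft_force: [0.8, -0.2, 1.0]
finger_gap: 51.2
time: 13.75
tool_pos: [467.5, -309.4, 256.4]
tcp_rot: [-179.8, 0.0, 46.9]
ft_force: [0.7, 0.5, 0.1]
finger_gap: 51.4
{'time': 13.75, 'tool_pos': [467.48, -309.41, 256.42], 'tcp_rot': [-179.79, 0.01, 46.9], 'ft_force': [0.68, 0.53, 0.1], 'wrist_torque': [0.01, -0.03, -0.01], 'finger_gap': 51.4, 'joint_pos': [-38.74, 1.04, 89.41, 0.0, 89.76, -85.64]}
shift tool [68.9 86.2 -3.6] turn -0.099027370164805
```

```bash
python3 -m pendant '[[0.6,0,0,-8,0],[0.6,17,21.5,0,0],[0.6,17,21.5,0,0],[0.6,17,21.5,0,0],[0.6,17.9,21.7,0,0],[0.6,0,0,0,0],[0.6,0,0,0,0]]';python3 - <<'E'
from h import *
st();to(577.5,-318,204,47)
p,d=optics.snapshot("side");q,_=optics.snapshot("top")
cv2.imwrite("pics/c6.png",cv2.convertScaleAbs(np.hstack([cv2.resize(p[110:210,230:320],(450,500),interpolation=cv2.INTER_CUBIC)]),alpha=1.2))
E
```

```text
time: 14.45
tool_pos: [578.2, -318.6, 266.0]
tcp_rot: [-179.9, 0.0, 46.8]
ft_force: [0.2, 0.1, 0.5]
finger_gap: 51.2
{'time': 14.45, 'tool_pos': [578.17, -318.55, 266.0], 'tcp_rot': [-179.91, 0.03, 46.78], 'ft_force': [0.17, 0.11, 0.53], 'wrist_torque': [0.03, 0.0, 0.03], 'finger_gap': 51.21, 'joint_pos': [-33.29, 16.28, 71.65, -0.01, 92.16, -80.08]}
shift tool [-0.1 -0.9 62. ] turn -0.21607359381718538
```

View pics/c6.png

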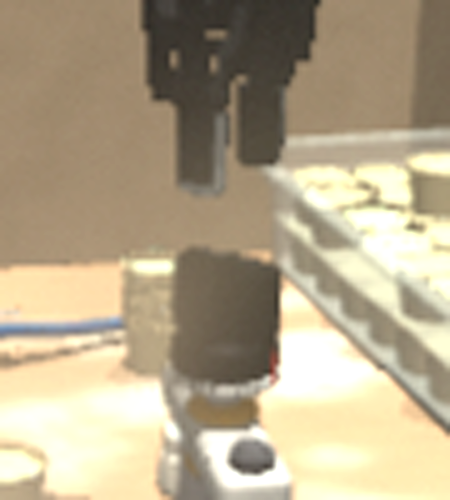

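```bash
python3 -m pendant '[[0.6,0,-0.5,25,0],[0.6,0,0,25,0],[0.6,0,0,10,0],[0.6,0,0,0,0]]' 70; python3 -m pendant '[[0.1,0,0,0,0],[0.1,0,0,0,0],[0.1,0,0,0,0],[0.1,0,0,0,0],[0.1,0,0,0,0]]' 70;python3 - <<'E'
from h import *
st()
E
```

```text
time: 14.95
tool_pos: [576.3, -318.0, 205.1]
tcp_rot: [-179.8, 0.0, 46.8]
ft_force: [-0.0, -0.4, 0.8]
finger_gap: 51.1
time: 15.45
tool_pos: [578.9, -318.9, 209.1]
tcp_rot: [179.8, -0.0, 46.8]
ft_force: [0.1, 0.6, 6.2]
finger_gap: 16.6
{'time': 15.45, 'tool_pos': [578.88, -318.86, 209.11], 'tcp_rot': [179.81, -0.05, 46.83], 'ft_force': [0.13, 0.58, 6.23], 'wrist_torque': [0.2, -0.03, -0.27], 'finger_gap': 16.6, 'joint_pos': [-33.3, 17.22, 76.43, 0.02, 86.15, -80.13]}
```

```bash
python3 -m pendant '[[0.1,0,0,0,6],[0.1,0,0,0,6],[0.1,0,0,0,6],[0.1,0,0,0,6]]';python3 - <<'E'
from h import *
st()
E
```

```text
time: 15.85
tool_pos: [578.5, -318.8, 208.2]
tcp_rot: [179.9, -0.1, 22.6]
ft_force: [0.0, 0.5, 2.9]
finger_gap: 16.6
{'time': 15.85, 'tool_pos': [578.46, -318.81, 208.16], 'tcp_rot': [179.89, -0.06, 22.6], 'ft_force': [0.03, 0.46, 2.87], 'wrist_torque': [-0.02, -0.02, 0.19], 'finger_gap': 16.6, 'joint_pos': [-33.3, 17.26, 76.48, -0.01, 86.13, -55.9]}
```

```bash
python3 -m pendant '[[0.1,0,0,0.25,6],[0.1,0,0,0.25,6],[0.1,0,0,0.25,6],[0.1,0,0,0.25,6]]'; python3 -c "
from h import *
st()"
```

```text
time: 16.25
tool_pos: [578.2, -318.8, 207.1]
tcp_rot: [179.9, -0.1, -1.4]
ft_force: [-1.0, -0.1, 3.5]
finger_gap: 16.7
{'time': 16.25, 'tool_pos': [578.23, -318.85, 207.14], 'tcp_rot': [179.93, -0.07, -1.4], 'ft_force': [-0.96, -0.11, 3.51], 'wrist_torque': [-0.01, 0.29, 0.18], 'finger_gap': 16.73, 'joint_pos': [-33.31, 17.29, 76.56, -0.02, 86.06, -31.9]}
```

```bash
python3 -m pendant '[[0.1,0,0,0.25,6],[0.1,0,0,0.25,6],[0.1,0,0,0.25,6]]'; python3 -c "
from h import *
st()"
```

```text
time: 16.55
tool_pos: [578.1, -318.8, 206.4]
tcp_rot: [180.0, -0.1, -19.4]
ft_force: [-1.7, 0.2, 4.2]
finger_gap: 16.7
{'time': 16.55, 'tool_pos': [578.06, -318.83, 206.42], 'tcp_rot': [179.95, -0.07, -19.4], 'ft_force': [-1.7, 0.22, 4.25], 'wrist_torque': [0.12, 0.5, 0.17], 'finger_gap': 16.68, 'joint_pos': [-33.31, 17.31, 76.61, -0.03, 86.0, -13.91]}
```

```bash
python3 -m pendant '[[0.1,0,0,0.25,6],[0.1,0,0,0.25,6]]'; python3 -c "
from h import *
st()"
```

```text
time: 16.75
tool_pos: [578.0, -318.7, 205.9]
tcp_rot: [180.0, -0.1, -31.4]
ft_force: [-2.5, 1.5, 4.5]
finger_gap: 16.6
{'time': 16.75, 'tool_pos': [577.97, -318.71, 205.94], 'tcp_rot': [179.97, -0.06, -31.4], 'ft_force': [-2.45, 1.47, 4.51], 'wrist_torque': [0.24, 0.62, 0.28], 'finger_gap': 16.65, 'joint_pos': [-33.31, 17.32, 76.65, -0.03, 85.97, -1.91]}
```

```bash
python3 -m pendant '[[0.1,0,0,0.2,5],[0.1,0,0,0.2,5]]'|head -2; python3 -c "
from h import *
s=st()"
```

```text
time: 16.95
tool_pos: [577.9, -318.6, 205.6]
{'time': 16.95, 'tool_pos': [577.89, -318.61, 205.56], 'tcp_rot': [179.98, -0.05, -41.35], 'ft_force': [-3.12, 1.09, 5.39], 'wrist_torque': [0.36, 0.74, 0.29], 'finger_gap': 16.82, 'joint_pos': [-33.3, 17.32, 76.68, -0.03, 85.95, 8.05]}
```

```bash
python3 -m pendant '[[0.1,0,0,0.2,5],[0.1,0,0,0.2,5]]'|head -2; python3 -c "
from h import *
s=st()"
```

```text
time: 17.15
tool_pos: [577.9, -318.5, 205.2]
{'time': 17.15, 'tool_pos': [577.86, -318.54, 205.22], 'tcp_rot': [179.99, -0.04, -51.35], 'ft_force': [-3.19, 2.25, 6.1], 'wrist_torque': [0.39, 0.88, 0.27], 'finger_gap': 17.09, 'joint_pos': [-33.3, 17.33, 76.71, -0.02, 85.93, 18.05]}
```

```bash
python3 -m pendant '[[0.1,0,0,0.2,5],[0.1,0,0,0.2,5]]'|head -1; python3 -c "
from h import *
s=st()"
```

```text
time: 17.35
{'time': 17.35, 'tool_pos': [577.83, -318.46, 204.9], 'tcp_rot': [180.0, -0.03, -61.35], 'ft_force': [-3.21, 1.75, 5.21], 'wrist_torque': [0.49, 0.89, 0.35], 'finger_gap': 16.86, 'joint_pos': [-33.3, 17.34, 76.74, -0.02, 85.9, 28.05]}
```

```bash
python3 -m pendant '[[0.1,0,0,0.2,5]]'|head -1; python3 -c "
from h import *
s=st()"
```

```text
time: 17.45
{'time': 17.45, 'tool_pos': [577.84, -318.39, 204.74], 'tcp_rot': [-180.0, -0.03, -66.34], 'ft_force': [-3.28, 2.59, 7.27], 'wrist_torque': [0.58, 0.93, 0.33], 'finger_gap': 16.58, 'joint_pos': [-33.3, 17.34, 76.75, -0.01, 85.88, 33.05]}
```

```bash
python3 -m pendant '[[0.1,0,0,0.2,5]]'|head -1; python3 -c "
from h import *
s=st()"
```

```text
time: 17.55
{'time': 17.55, 'tool_pos': [577.85, -318.34, 204.57], 'tcp_rot': [-179.99, -0.03, -71.34], 'ft_force': [-4.18, 2.1, 7.1], 'wrist_torque': [0.69, 0.95, 0.36], 'finger_gap': 16.69, 'joint_pos': [-33.3, 17.34, 76.76, -0.01, 85.87, 38.05]}
```

```bash
python3 -m pendant '[[0.1,0,0,0.2,5]]'|head -1; python3 -c "
from h import *
s=st()"
```

```text
time: 17.65
{'time': 17.65, 'tool_pos': [577.84, -318.31, 204.39], 'tcp_rot': [-179.99, -0.02, -76.34], 'ft_force': [-4.5, 2.82, 6.92], 'wrist_torque': [0.73, 0.95, 0.41], 'finger_gap': 17.07, 'joint_pos': [-33.3, 17.35, 76.78, -0.01, 85.85, 43.04]}
```

```bash
python3 -m pendant '[[0.1,0,0,0.1,4]]'|head -1; python3 -c "
from h import *
s=st()"
```

```text
time: 17.75
{'time': 17.75, 'tool_pos': [577.83, -318.25, 204.25], 'tcp_rot': [-179.99, -0.02, -80.33], 'ft_force': [-3.36, 2.89, 7.4], 'wrist_torque': [0.69, 0.92, 0.35], 'finger_gap': 16.97, 'joint_pos': [-33.29, 17.35, 76.79, -0.01, 85.85, 47.04]}
```

```bash
python3 -m pendant '[[0.1,0,0,0.1,4]]'|head -1; python3 -c "
from h import *
s=st()"
```

```text
time: 17.85
{'time': 17.85, 'tool_pos': [577.84, -318.19, 204.11], 'tcp_rot': [-179.99, -0.01, -84.29], 'ft_force': [-3.9, 3.03, 6.8], 'wrist_torque': [0.77, 1.02, 0.36], 'finger_gap': 16.76, 'joint_pos': [-33.29, 17.35, 76.8, -0.0, 85.84, 51.0]}
```

```bash
python3 -m pendant '[[0.1,0,0,0,4]]'|head -1; python3 -c "
from h import *
s=st()"
```

```text
time: 17.95
{'time': 17.95, 'tool_pos': [577.8, -318.15, 203.99], 'tcp_rot': [-180.0, -0.0, -88.29], 'ft_force': [-4.5, 2.57, 5.93], 'wrist_torque': [0.71, 0.86, 0.4], 'finger_gap': 16.37, 'joint_pos': [-33.29, 17.36, 76.8, 0.0, 85.84, 55.0]}
```

```bash
python3 -m pendant '[[0.1,0,0,0,4]]'|head -1; python3 -c "
from h import *
s=st()"
```

```text
time: 18.05
{'time': 18.05, 'tool_pos': [577.81, -318.1, 203.9], 'tcp_rot': [-180.0, 0.01, -92.29], 'ft_force': [-3.41, 2.98, 4.37], 'wrist_torque': [0.71, 0.79, 0.42], 'finger_gap': 16.49, 'joint_pos': [-33.29, 17.36, 76.81, 0.01, 85.83, 59.0]}
```

```bash
python3 -m pendant '[[0.1,0,0,0,4]]'|head -1; python3 -c "
from h import *
s=st()"
```

```text
time: 18.15
{'time': 18.15, 'tool_pos': [577.81, -318.04, 203.84], 'tcp_rot': [180.0, 0.01, -96.29], 'ft_force': [-2.24, 3.41, 5.73], 'wrist_torque': [0.89, 0.82, 0.24], 'finger_gap': 16.83, 'joint_pos': [-33.29, 17.36, 76.81, 0.01, 85.83, 63.0]}
```

```bash
python3 -m pendant '[[0.1,0,0,0,4]]'|head -1; python3 -c "
from h import *
s=st()"
```

```text
time: 18.25
{'time': 18.25, 'tool_pos': [577.83, -318.0, 203.83], 'tcp_rot': [180.0, 0.02, -100.29], 'ft_force': [-4.12, 3.88, 5.0], 'wrist_torque': [0.87, 0.74, 0.21], 'finger_gap': 16.78, 'joint_pos': [-33.29, 17.37, 76.81, 0.01, 85.83, 67.01]}
```

```bash
python3 -m pendant '[[0.1,0,0,0,4]]'|head -1; python3 -c "
from h import *
s=st()"
```

```text
time: 18.35
{'time': 18.35, 'tool_pos': [577.83, -317.96, 203.85], 'tcp_rot': [180.0, 0.02, -104.3], 'ft_force': [-3.76, 4.7, 5.22], 'wrist_torque': [0.86, 0.74, 0.16], 'finger_gap': 16.56, 'joint_pos': [-33.29, 17.36, 76.81, 0.02, 85.83, 71.01]}
```

```bash
python3 -m pendant '[[0.1,0,0,0,4]]'|head -1; python3 -c "
from h import *
s=st()"
```

```text
time: 18.45
{'time': 18.45, 'tool_pos': [577.87, -317.92, 203.85], 'tcp_rot': [180.0, 0.03, -108.3], 'ft_force': [-3.48, 4.68, 5.92], 'wrist_torque': [0.84, 0.76, 0.2], 'finger_gap': 16.74, 'joint_pos': [-33.28, 17.37, 76.81, 0.02, 85.83, 75.01]}
```

```bash
python3 -m pendant '[[0.1,0,0,0,4]]'|head -1; python3 -c "
from h import *
s=st()"
```

```text
time: 18.55
{'time': 18.55, 'tool_pos': [577.91, -317.86, 203.86], 'tcp_rot': [180.0, 0.03, -112.29], 'ft_force': [-3.75, 3.88, 5.85], 'wrist_torque': [0.94, 0.68, 0.23], 'finger_gap': 16.84, 'joint_pos': [-33.28, 17.37, 76.81, 0.03, 85.84, 79.01]}
```

```bash
python3 -m pendant '[[0.1,0,0,-1,0],[0.6,0,0,0,0],[0.6,0,0,0,0],[0.6,0,0,0,0],[0.6,0,0,0,0]]' 20; python3 -m pendant '[[0.6,0,0,-20,0],[0.6,0,0,-30,0],[0.6,0,0,-40,0],[0.6,-40,0,-30,0],[0.6,-40,0,0,0],[0.6,-40,0,0,0],[0.6,-40,0,0,0],[0.6,0,0,0,0],[0.6,0,0,0,0]]';python3 - <<'E'
from h import *
st()
p,d=optics.snapshot("side");q,e=optics.snapshot("top")
np.save("pics/side7.npy",d);np.save("pics/top7.npy",e)
cv2.imwrite("pics/c7.png",cv2.convertScaleAbs(np.hstack([cv2.resize(p[150:265,215:325],(480,500),interpolation=cv2.INTER_CUBIC),cv2.resize(q[145:245,230:294],(320,500),interpolation=cv2.INTER_CUBIC)]),alpha=1.2))
for c,D in(("top",e),("side",d)):
    P=cloud(c,D).reshape(-1,3)
    k=(abs(P[:,0]-578)<40)&(abs(P[:,1]+320)<40)&(P[:,2]>(203 if c=="top" else 209))&(P[:,2]<240); Q=P[k]
    if len(Q)>5:
        w,V=np.linalg.eigh(np.cov(Q[:,:2].T)); print(c,len(Q),Q.mean(0).round(1),np.sqrt(w).round(1),np.degrees(np.arctan2(V[1,1],V[0,1])).round(1))
    for n in("dessert_cup","timer","tape","knob_mark","collar_mark"):print(c,n,[(np.round(x["at"]).tolist(),round(x["score"],2)) for x in optics.search_frame(c,n)[:1]])
E
```

```text
time: 19.05
tool_pos: [577.9, -318.7, 203.6]
tcp_rot: [-180.0, -0.0, -112.2]
ft_force: [-0.2, 0.1, -1.0]
finger_gap: 51.0
time: 19.95
tool_pos: [638.6, -169.4, 323.5]
tcp_rot: [-180.0, -0.0, -112.0]
ft_force: [-0.1, 0.0, 0.6]
finger_gap: 51.1
{'time': 19.95, 'tool_pos': [638.56, -169.36, 323.47], 'tcp_rot': [-180.0, -0.02, -112.04], 'ft_force': [-0.05, 0.01, 0.58], 'wrist_torque': [0.01, 0.05, 0.0], 'finger_gap': 51.06, 'joint_pos': [-19.29, 16.05, 66.01, -0.02, 97.94, 92.75]}
top 136 [ 577.5 -316.2  223.9] [ 5.2 15.5] 159.3
top dessert_cup [([505.0, -106.0, 39.0], 0.72)]
top timer [([628.0, -110.0, 38.0], 0.7)]
top tape [([400.0, -575.0, 21.0], 0.8)]
top knob_mark [([574.0, -317.0, 190.0], 0.74)]
top collar_mark [([572.0, -319.0, 189.0], 0.83)]
side 204 [ 575.2 -324.   219.3] [ 3.3 15.2] 159.2
side dessert_cup [([500.0, -122.0, 34.0], 0.52)]
side timer [([575.0, -327.0, 202.0], 0.16)]
side tape [([402.0, -592.0, 25.0], 0.83)]
side knob_mark [([573.0, -326.0, 199.0], 0.6)]
side collar_mark [([574.0, -329.0, 197.0], 0.92)]
```

View pics/c7.png

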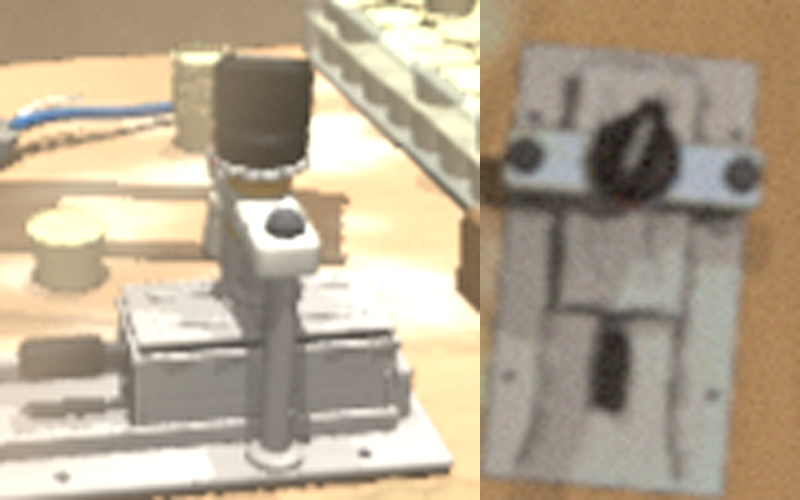

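```bash
python3 -c "
from h import *
print(hand_in())"
```

```text
the job is handed in; nothing more can be done
None
```

The mould is home against the end stop, the press is screwed down to one clutch click, and the job is handed in; the robot gave no verdict.

- **Mould:** I slid it in by its handle in small steps. The measured push rose from about 7 N of friction to 16 N at the stop. A picture taken after letting go shows it seated against the stop.
- **Knob:** I turned it about 158° clockwise. The torque rose to about 0.42 N m, then dropped once to 0.16 N m and started to build again, and I stopped there. The knob stopped sinking as the torque fell, which fits the clutch slipping. From how far it sank, I put the slip at about 25–33°, so one click.
- **After letting go:** the wing sits at 159° against the 158° it was held at, so it did not loosen. The gripper stands clear, and the clock read about 20 s.
- **Not checked directly:** the foot force is inferred from the clutch torque, at about 75 N. I could not resolve the offset between the red marks in the pictures.
- **Cup, timer and tape:** I never went near any of them at table height.
    - The cup and tape read within about 5 mm of where they started.
    - The timer read 17 mm off in the last top view, probably because the gripper partly hid it, and the side camera did not find it that time.

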